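Put the spray turntable back together

TASK

Put the spray turntable back together on its bare spindle: thread on first the flanged foot, then the thick flat bearing ring, then the wide platter, and last the ribbed hand nut, each the same way up as it lies now and sitting flat on the one beneath. The tall sleeve is not needed: leave it and the roll of tape standing where they are.

Things in the scene. Friction and masses are not known exactly. Their poses are not given: they have to be found in the camera images.
- stand: Turntable stand, fixed: round grey base 110 mm across, 12 mm thick, with a bright upright steel spindle 16 mm thick at its centre; spindle top 87 mm above the table, its last 9 mm tapering to 7 mm across. Origin: centre of the underside, on the spindle axis; z up. Undersides of the four parts, when all are on, stand 12, 34, 52 and 74 mm above it.
- foot: Flanged foot, dark steel: a flange 84 mm across and 6 mm thick with a collar 40 mm across rising 16 mm above it (22 mm high in all); a plain 21 mm bore runs right through it. It lies collar up; grip it by the collar. Origin: centre of the underside; z up, along the bore; round, so its yaw means nothing.
- bearing: Thrust bearing ring, bright steel: a thick flat ring 62 mm across and 18 mm high, a circle of small dark balls on its top; a plain 21 mm bore runs right through it. It lies flat; grip it across its outside. Origin: centre of the underside; z up, along the bore; round, so its yaw means nothing.
- platter: Platter, pale aluminium: a disc 130 mm across and 6 mm thick with a hub 44 mm across rising 16 mm above it (22 mm high in all); a plain 21 mm bore runs right through it. It lies hub up; grip it by the hub. Origin: centre of the underside; z up, along the bore; round, so its yaw means nothing.
- nut: Hand nut, black plastic with upright ribs round its edge, 48 mm across (47 mm where the fingers bear) and 16 mm high; a plain 21 mm bore runs right through it (no thread: it is just lowered on). It lies flat; grip it across its outside. Origin: centre of the underside; z up, along the bore; round, so its yaw means nothing.
- sleeve: Tall spacer sleeve, bright steel tube 34 mm across and 60 mm high, standing on end. Not part of the job: leave it standing. Origin: centre of the underside; z up.
- tape: Part-used roll of white masking tape, 76 mm across and 25 mm high, lying flat. Not part of the job: leave it. Origin: centre of the underside; z up.
There are look-alikes about, which are no part of the job. What is shaped like the foot but blue or green is not meant.

How it is judged:
At the end, for the whole second after the job is handed in: Upward: foot, bearing ring, platter, nut, within 6 mm of the spindle axis, undersides within 3 mm of 12, 34, 52 and 74 mm above the stand underside, upright within 0.08 rad and at rest; sleeve (upright within 0.1 rad) and tape roll within 20 mm of where they began (horizontal distance between each of foot, bearing, platter, nut and stand below 0.006 m and z of foot in the frame of stand between 0.009 and 0.015 m and angle between each of foot, bearing, platter, nut's own z axis and vertical below 0.08 rad and linear speed of each of foot, bearing, platter, nut below 0.02 m/s and z of bearing in the frame of stand between 0.031 and 0.037 m and z of platter in the frame of stand between 0.049 and 0.055 m and z of nut in the frame of stand between 0.071 and 0.077 m and distance of each of sleeve, tape from where it was at the start of the episode below 0.02 m and angle between sleeve's own z axis and vertical below 0.1 rad); the robot touches nothing.
It also fails if it takes over 104 s, if anything falls off the work surface, if the arm or the gripper's body presses on something with over 40 N, if the wrist force passes 120 N, or if a joint passes its speed limit or range.

ROBOT

A 6-joint arm with a two-finger parallel gripper is mounted at the origin on the work surface; the furniture and walls round the work are solid. World frame = base frame: x ahead of the robot, y to its left, z up, the work surface at z = 0. Lengths are in m, angles in rad, forces in N, time in s.
With the tool pointing down it reaches from about 0.325 to 0.775 m from the base axis. Payload 5.5 kg.
Tool frame: the origin (TCP) lies on the centre line of the jaws, within the pads' length; the fingertips stand 14 mm ahead of it and the grasp point (between the pads) lies 5 mm behind it; z points along the fingers, y is the direction in which the jaws open and shut (so a half turn about z gives the same grasp; the last joint's range is limited). The gripper opens to 85 mm and grips with 20 to 120 N. Pads are 22 mm wide; open, the fingers measure 114 mm over their backs; the gripper's body (76 mm by 85 mm) begins 54 mm behind the grasp point. The pads swing forward as they close: fully open they stand 13 mm farther back than shut.
Start: joints at [1.132, 0.091, 1.231, -0, 1.82, -0.057], TCP at [0.224, 0.557, 0.222] pointing down, gripper open.
Joint ranges: [-2.87, 2.87], [-0.86, 2.18], [0.17, 2.46], [-1.51, 4.65], [0.06, 2.69], [-2.65, 2.65]. Speed limits (rad/s): [2.57, 2.57, 3.01, 3.14, 3.14, 3.14].

INTERFACE

Orientations are given as [roll, pitch, yaw] about the fixed x, y, z axes, in that order (R = Rz(yaw) Ry(pitch) Rx(roll)).
In Python, from cell import env gives the robot as it stands.
- The arm moves only by the shell command python3 -m jog 'ROWS' [FORCE]. ROWS is JSON, a list that holds one entry, the list of rows, each a list of 7 numbers: the closure, from 0 (fully open) to 1 (shut), then the shift along the tool's x, y, z in m, then the turn, a rotation vector about the tool's x, y, z in degrees. In form: [[[grip, tx, ty, tz, rx, ry, rz], ...]]. A call has exactly 5 rows; each row is the pose to reach, as a shift and turn from the pose commanded when the call began, along the tool's axes at that moment; what a row does not reach only later rows make up. A row lasts 1/12 s, in which the tool goes at most 41.7 mm and 7.16 degrees, less where a joint would pass 70% of its speed; a pose out of reach is approached as far as the arm can. A call with a gripper value outside its range is refused whole. The fingers move at their own pace and stop on an object; FORCE is the grip in N (left out, the last holds). Time passes only in rows, so rows that repeat a pose let the fingers close, or fill a call up. It gives the time, the measured TCP pose, the force and the opening at its end, in the units of the state.
- env.sense(): the state, without advancing time (a new reading comes with each control period).
- env.read_camera(name): name is "side" or "top" or "wrist"; returns a dict with "pixels" (400x640x3 uint8, red, green, blue), "intrinsics" (3x3 intrinsics, pixels), "rvec" (rotation vector, rad) and "tvec" (3), from world to camera coordinates, as OpenCV has them. Camera axes: x right, y down, z forward; pixel columns grow to the right and rows downward; lengths in m; the calibration is good to about 2 mm. The wrist camera is an equidistant fisheye: a pixel r from the principal point sees the ray r / f radians off the axis. A picture is of the moment at which its call begins. There is no depth.
- env.finish_job(): hands the job in, once; it reports no verdict.
The state is a dict: "time_s": time; "joints": joint angles; "joint_vel": joint speeds; "joint_torque": joint torques, N m; "position": TCP position; "eef_rot": TCP orientation; "ft_force": force on the tool from outside, world axes, zero at the start; "wrist_torque": the same for the moment, N m; "opening": finger opening in m.
Only numpy, scipy, OpenCV 4.12 (cv2) and the standard library are available. Lean on these libraries where they do the work, as an engineer would, in place of code of your own. Each camera call takes 0.05 s, during which the arm holds its last target. There are 200 camera calls.

## Working session

There is one attempt and no reset: what is moved stays moved. The work goes in short steps, Python scripts to look and compute and a shell command to move; the robot and the scene stay as the last step left them, time stands still between calls to the robot, and variables do not carry over. Pictures are saved under pics/ and viewed, about 12 in all and at most 16, crops included, and the job is handed in when it is done.

```bash
mkdir -p pics; ls; python3 - <<'E'
from cell import env
import cv2
print(env.sense())
for n in ("top","side"):
    c=env.read_camera(n); cv2.imwrite(f"pics/{n}0.png",c["pixels"][:,:,::-1]); print(n,c["intrinsics"],c["rvec"],c["tvec"])
E
```

```text
pics
{'time_s': 0.0, 'joints': array([ 1.13231544e+00,  9.18619324e-02,  1.23189796e+00,  1.50353740e-05,
        1.81980632e+00, -5.66562531e-02]), 'joint_vel': array([-2.41487879e-04, -5.07159358e-05,  3.21392281e-04, -6.68341326e-04,
       -2.37299629e-04, -4.40911897e-04]), 'joint_torque': array([-2.06990902e-03, -4.58728087e+01, -4.18017197e+01, -4.26048400e-04,
        1.18074691e-02,  2.66416487e-05]), 'position': array([0.22341109, 0.55652546, 0.22114224]), 'eef_rot': array([-3.13962309e+00, -1.26310022e-04,  2.75977159e+00]), 'ft_force': array([-0.46768966, -0.34239444, -0.31978289]), 'wrist_torque': array([-0.00046484, -0.02288143,  0.02471617]), 'opening': 0.08514763461896932}
top [[365.5073552    0.         325.89266875]
 [  0.         365.5073552  198.41788583]
 [  0.           0.           1.        ]] [ 2.14133909 -2.08688022  0.21200804] [0.01194412 0.4709757  0.85668621]
side [[470.7886075    0.         320.58723598]
 [  0.         470.7886075  198.73838171]
 [  0.           0.           1.        ]] [ 2.17182923 -0.13522362  0.08876463] [-0.48025729  0.0629297   1.23164518]
```

View pics/top0.png

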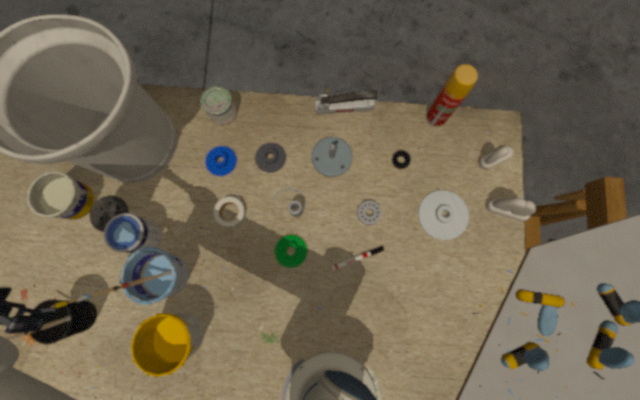

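View pics/side0.png

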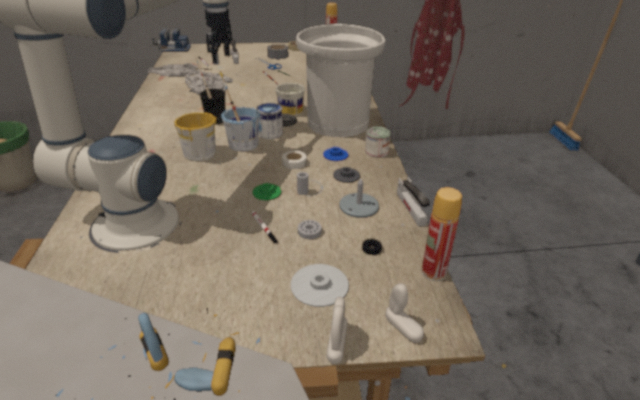

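Top view: stand at (332,157). Dark foot candidate at (270,157); look-alikes are blue (221,160), green (291,251) and a dark round thing at (109,213). Bearing (369,211), platter (444,215), nut (401,159), sleeve (295,208), tape (229,211). I choose the dark foot at (270,157) and will check it in a crop.

```bash
cat > h.py <<'E'
import numpy as np, cv2
from cell import env
from scipy.spatial.transform import Rotation as R
def ray(c,u,v,fish=False):
    K=c["intrinsics"]; x=(u-K[0,2])/K[0,0]; y=(v-K[1,2])/K[1,1]
    if fish:
        t=np.hypot(x,y); s=np.sin(t)/t if t>1e-9 else 1; d=np.array([x*s,y*s,np.cos(t)])
    else: d=np.array([x,y,1.])
    Rm=cv2.Rodrigues(np.asarray(c["rvec"],float))[0]
    return -Rm.T@np.asarray(c["tvec"]).ravel(), Rm.T@d
def at(c,u,v,z,fish=False):
    o,d=ray(c,u,v,fish); return (o+d*(z-o[2])/d[2])[:2]
def proj(c,p,fish=False):
    Rm=cv2.Rodrigues(np.asarray(c["rvec"],float))[0]; q=Rm@np.asarray(p)+np.ravel(c["tvec"]); K=c["intrinsics"]
    if fish:
        r=np.hypot(q[0],q[1]); t=np.arctan2(r,q[2]); a=q[:2]/max(r,1e-9)*t
    else: a=q[:2]/q[2]
    return a*[K[0,0],K[1,1]]+K[:2,2]
def totool(dx,dy,dz=0):
    s=env.sense(); return R.from_euler('xyz',s["eef_rot"]).inv().apply([dx,dy,dz])*1000
E
python3 - <<'E'
from h import *
c=env.read_camera("top")
for n,u,v,z in [("stand",332,157,.012),("foot",270,157,.022),("bearing",369,211,.018),("platter",445,214,.015),("nut",401,159,.016),("sleeve",295,208,.06),("tape",229,211,.025),("blue",221,160,.02),("green",291,251,.02),("dark2",109,213,.02)]:
    p=at(c,u,v,z);print(n,p.round(3),np.hypot(*p).round(3))
p=c["pixels"][125:275,200:480,::-1]; a=cv2.resize(p,None,fx=2.85,fy=2.85,interpolation=cv2.INTER_CUBIC)
cv2.imwrite("pics/crop1.png",a)
E
```

```text
stand [0.59  0.011] 0.59
foot [0.582 0.173] 0.607
bearing [ 0.447 -0.086] 0.455
platter [ 0.445 -0.28 ] 0.525
nut [ 0.588 -0.17 ] 0.612
sleeve [0.442 0.098] 0.453
tape [0.437 0.267] 0.512
blue [0.571 0.3  ] 0.645
green [0.341 0.107] 0.357
dark2 [0.424 0.572] 0.712
```

View pics/crop1.png

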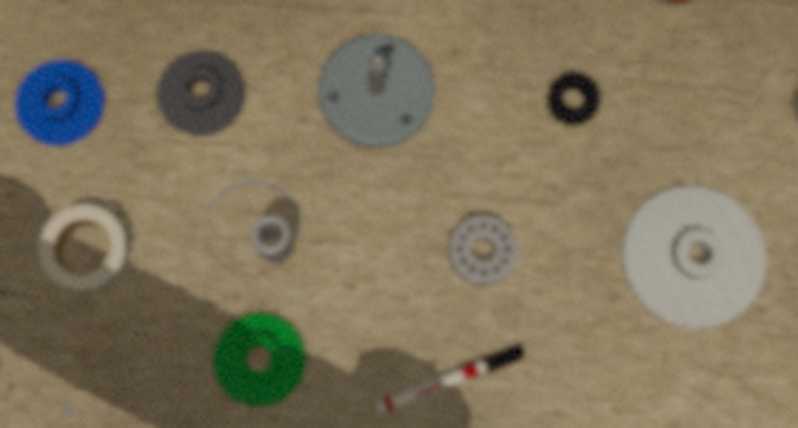

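Foot choice confirmed: the dark grey disc with collar at crop (201,92) is the only dark one of that shape. Moving above it.

```bash
python3 -m jog '[[[0,-0.036,-0.017,0,0,0,0],[0,-0.072,-0.034,0,0,0,0],[0,-0.108,-0.051,0,0,0,0],[0,-0.144,-0.068,0,0,0,0],[0,-0.18,-0.085,0,0,0,0]]]' 60
python3 -m jog '[[[0,-0.036,-0.017,0,0,0,0],[0,-0.072,-0.034,0,0,0,0],[0,-0.108,-0.051,0,0,0,0],[0,-0.144,-0.068,0,0,0,0],[0,-0.18,-0.085,0,0,0,0]]]'
python3 -m jog '[[[0,-0.035,-0.016,0,0,0,-5],[0,-0.07,-0.032,0.01,0,0,-10],[0,-0.1,-0.048,0.02,0,0,-15],[0,-0.1155,-0.0525,0.02,0,0,-20],[0,-0.1155,-0.0525,0.02,0,0,-21.9]]]'
python3 - <<'E'
from h import *
s=env.sense();print(s["position"],s["eef_rot"],s["joints"],s["time_s"])
c=env.read_camera("wrist"); cv2.imwrite("pics/w1.png",c["pixels"][:,:,::-1]); print(c["intrinsics"],c["rvec"],c["tvec"])
E
```

```text
time_s: 0.57
position: [0.3597, 0.4093, 0.222]
eef_rot: [-3.141, -0.0, 2.76]
ft_force: [0.4, 0.6, -0.7]
opening: 0.0854
time_s: 0.98
position: [0.4952, 0.2632, 0.2221]
eef_rot: [-3.142, -0.0, 2.76]
ft_force: [0.7, -0.1, 0.8]
opening: 0.085
time_s: 1.4
position: [0.5836, 0.1696, 0.1997]
eef_rot: [-3.14, -0.003, -3.141]
ft_force: [-0.3, 0.7, -0.1]
opening: 0.0856
[0.58356711 0.16959491 0.1997457 ] [-3.13970441e+00 -2.91558268e-03 -3.14133636e+00] [ 2.27531879e-01  1.11628568e-01  1.24862223e+00 -1.21029825e-03
  1.78460777e+00 -1.34377837e+00] 1.4
[[309.70691629   0.         321.30066335]
 [  0.         309.70691629 194.15637247]
 [  0.           0.           1.        ]] [-2.04221637 -2.04439062 -0.33572899] [-0.16838625 -0.58717444  0.1728347 ]
```

View pics/w1.png

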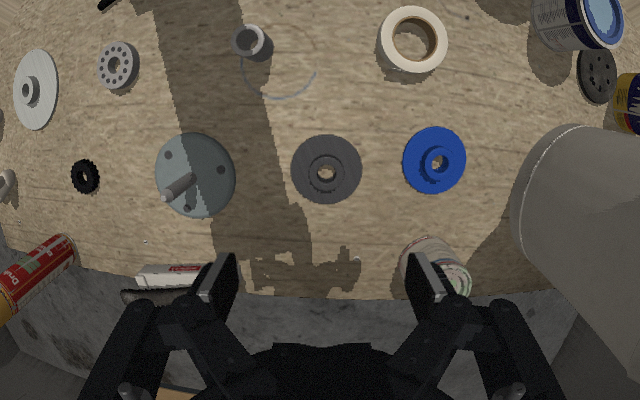

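```bash
python3 - <<'E'
from h import *
c=env.read_camera("wrist")
for n,u,v,z in [("foot bore",326,173,.022),("foot flange",326,169,.006),("stand plate",195,175,.012),("spindle top",167,197,.087),("bearing",118,66,.018),("platter hub bore",29,91,.022),("nut",87,176,.016)]:
    print(n,at(c,u,v,z,True).round(4))
a=cv2.resize(c["pixels"][120:230,140:380,::-1],None,fx=3.3,fy=3.3,interpolation=cv2.INTER_CUBIC)
for (x,y,z,r,col) in [(.582,.173,.022,.020,(0,0,255)),(.582,.173,.006,.042,(0,255,0)),(.59,.011,.012,.055,(0,255,0)),(.59,.011,.087,.0035,(0,0,255))]:
    for t in np.arange(0,6.3,.1):
        q=(proj(c,[x+r*np.cos(t),y+r*np.sin(t),z],True)-[140,120]+.5)*3.3-.5; cv2.circle(a,tuple(int(i) for i in q),1,col,-1)
cv2.imwrite("pics/w1c.png",a)
E
```

```text
foot bore [0.5872 0.1757]
foot flange [0.5867 0.176 ]
stand plate [0.5912 0.0181]
spindle top [0.5931 0.0172]
bearing [ 0.4476 -0.0792]
platter hub bore [ 0.4496 -0.2674]
nut [ 0.5877 -0.1581]
```

View pics/w1c.png

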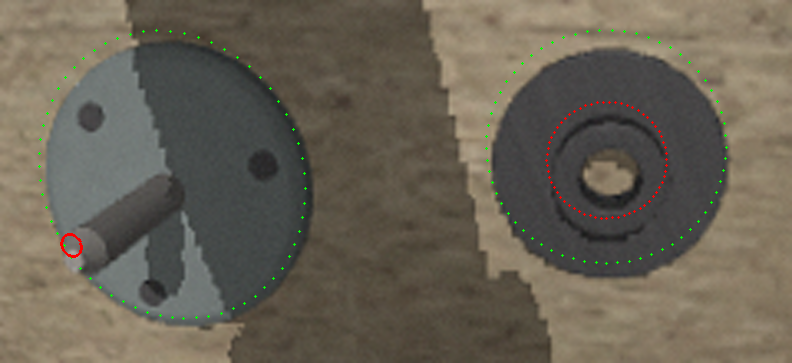

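Overlay: foot and stand both sit a few mm from my top estimates (foot ≈ (0.587,0.176), spindle ≈ (0.592,0.017) by wrist). Descending.

```bash
python3 -m jog '[[[0,-0.004,0.003,0.035,0,0,0],[0,-0.004,0.003,0.07,0,0,0],[0,-0.004,0.003,0.10,0,0,0],[0,-0.004,0.003,0.12,0,0,0],[0,-0.004,0.003,0.12,0,0,0]]]'
python3 - <<'E'
from h import *
s=env.sense();print(s["position"],s["eef_rot"],s["time_s"])
c=env.read_camera("wrist"); a=c["pixels"][:,:,::-1].copy()
for (x,y,z,r,col) in [(.587,.176,.022,.020,(0,0,255)),(.587,.176,.006,.042,(0,255,0)),(.592,.017,.012,.055,(0,255,0)),(.592,.017,.087,.0035,(0,0,255))]:
    for t in np.arange(0,6.3,.1):
        q=proj(c,[x+r*np.cos(t),y+r*np.sin(t),z],True); cv2.circle(a,tuple(int(i+.5) for i in q),0,col,-1)
cv2.imwrite("pics/w2.png",cv2.resize(a[100:360,60:500],None,fx=1.8,fy=1.8,interpolation=cv2.INTER_CUBIC))
E
```

```text
time_s: 1.92
position: [0.5824, 0.1762, 0.0759]
eef_rot: [-3.139, -0.01, -3.141]
ft_force: [-0.4, 0.4, -0.2]
opening: 0.0855
[0.58239266 0.17617796 0.07592863] [-3.13936901 -0.00972189 -3.14138925] 1.9167
```

View pics/w2.png

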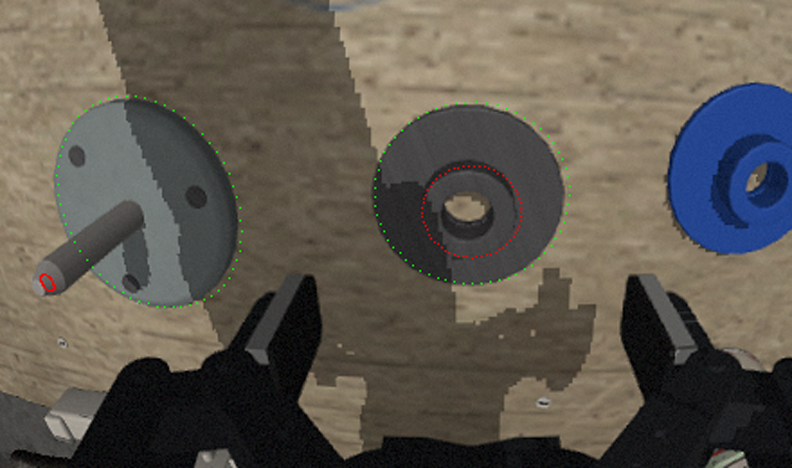

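Rings match to ~2 mm (foot at crop (468,195), spindle tip (42,285)); both lie ~2 mm lower in y. Going down to the collar.

```bash
python3 -m jog '[[[0.2,-0.001,-0.002,0.01,0,0,0],[0.2,-0.001,-0.002,0.025,0,0,0],[0.2,-0.001,-0.002,0.045,0,0,0],[0.2,-0.001,-0.002,0.045,0,0,0],[0.2,-0.001,-0.002,0.045,0,0,0]]]'
python3 -m jog '[[[0.3,0,0,0,0,0,0],[0.3,0,0,0,0,0,0],[0.3,0,0,0,0,0,0],[0.3,0,0,0,0,0,0],[0.3,0,0,0,0,0,0]]]'
```

```text
time_s: 2.38
position: [0.587, 0.1743, 0.038]
eef_rot: [3.142, 0.0, -3.141]
ft_force: [0.4, -1.1, 0.0]
opening: 0.0682
time_s: 2.8
position: [0.5872, 0.1742, 0.038]
eef_rot: [3.141, 0.001, -3.141]
ft_force: [-0.7, 0.4, 0.8]
opening: 0.0597
```

```bash
python3 -m jog '[[[0.3,0,0,0.008,0,0,0],[0.3,0,0,0.015,0,0,0],[0.35,0,0,0.015,0,0,0],[0.4,0,0,0.015,0,0,0],[0.8,0,0,0.015,0,0,0]]]' 60
python3 -m jog '[[[0.8,0,0,0,0,0,0],[0.8,0,0,0,0,0,0],[0.8,0,0,0,0,0,0],[0.8,0,0,0,0,0,0],[0.8,0,0,0,0,0,0]]]'
python3 -m jog '[[[0.8,0,0,-0.01,0,0,0],[0.8,0,0,-0.03,0,0,0],[0.8,0,0,-0.06,0,0,0],[0.8,0,0,-0.09,0,0,0],[0.8,0,0,-0.11,0,0,0]]]'
python3 - <<'E'
from h import *
s=env.sense();print(s["position"],s["eef_rot"],s["opening"],s["time_s"])
c=env.read_camera("wrist"); a=c["pixels"][:,:,::-1].copy()
cv2.imwrite("pics/w3.png",a)
E
```

```text
time_s: 3.22
position: [0.5867, 0.1741, 0.0218]
eef_rot: [-3.141, -0.001, -3.141]
ft_force: [0.2, -0.2, 0.3]
opening: 0.0403
time_s: 3.63
position: [0.587, 0.1742, 0.0224]
eef_rot: [3.142, 0.0, -3.141]
ft_force: [0.8, 0.5, 0.6]
opening: 0.0169
time_s: 4.05
position: [0.5877, 0.1744, 0.1367]
eef_rot: [3.141, 0.004, -3.141]
ft_force: [1.0, 0.7, 1.2]
opening: 0.017
[0.58768536 0.1743575  0.13666491] [ 3.14066265  0.003978   -3.14116175] 0.017037960692625156 4.05
```

View pics/w3.png

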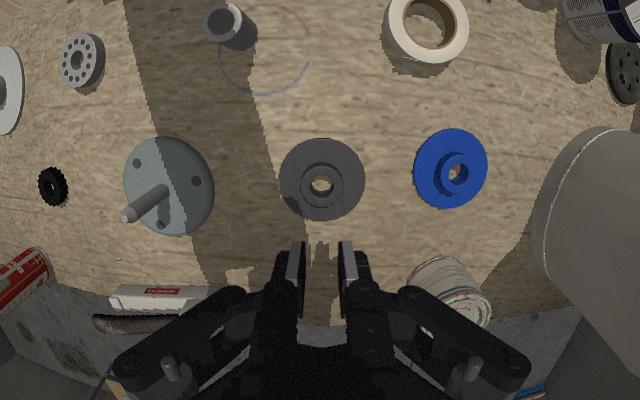

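```bash
python3 - <<'E'
from h import *
s=env.sense();print(s["position"],s["eef_rot"])
c=env.read_camera("wrist"); o,d=ray(c,321,194,True); print("cam",o,d)
p=s["position"]
for dz in (-.014,-.007,0,.005,.02):print(dz,proj(c,p+[0,0,dz],True), proj(c,p+[0,.0085,dz],True))
for xx in (-.011,.011): print(xx,proj(c,p+[xx,.0085,-.014],True))
print("foot",at(c,322,184,.022,True),at(c,322,180,.006,True), proj(c,[.587,.1745,.022],True))
a=cv2.resize(c["pixels"][130:340,220:420,::-1],None,fx=2.8,fy=2.8,interpolation=cv2.INTER_CUBIC)
cv2.imwrite("pics/w3c.png",a)
E
```

```text
[0.58924873 0.1747563  0.14128942] [ 3.13914551  0.01028266 -3.14113246]
cam [0.50389858 0.17393379 0.29262138] [ 0.33368266  0.00145743 -0.94268434]
-0.014 [321.92307254 236.22614591] [336.1021531  236.19079478]
-0.007 [321.9724113  241.75518356] [336.65125889 241.71221592]
0 [322.02519107 247.67636906] [337.23670208 247.62441759]
0.005 [322.06517892 252.1669969 ] [337.67889901 252.10764554]
0.02 [322.19804365 267.11594413] [339.13967907 267.02816729]
-0.011 [336.47892647 219.49726634]
0.011 [335.71695883 252.00590394]
foot [0.58996541 0.17526336] [0.59099409 0.17533552] [321.16979483 180.90820497]
```

View pics/w3c.png

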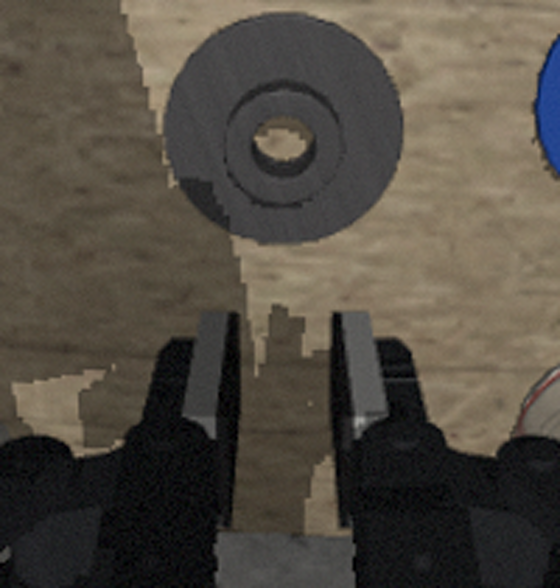

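Missed: fingers shut above the collar. By the picture, the tips (crop (235,312)) sit ~12 mm behind the TCP rather than 14 ahead. I'll descend by feel onto the flange with the jaws at ~50 mm.

```bash
python3 -m jog '[[[0.42,-0.0005,0,0.03,0,0,0],[0.42,-0.0005,0,0.06,0,0,0],[0.42,-0.0005,0,0.09,0,0,0],[0.42,-0.0005,0,0.1,0,0,0],[0.42,-0.0005,0,0.1,0,0,0]]]' 60
python3 -m jog '[[[0.42,0,0,0.002,0,0,0],[0.42,0,0,0.004,0,0,0],[0.42,0,0,0.006,0,0,0],[0.42,0,0,0.008,0,0,0],[0.42,0,0,0.008,0,0,0]]]'
python3 - <<'E'
from h import *
s=env.sense();print(s["position"],s["eef_rot"],s["opening"],s["ft_force"])
c=env.read_camera("wrist"); cv2.imwrite("pics/w4.png",cv2.resize(c["pixels"][130:340,200:440,::-1],None,fx=2.5,fy=2.5))
c=env.read_camera("side"); cv2.imwrite("pics/s4.png",cv2.resize(c["pixels"][130:230,290:410,::-1],None,fx=5,fy=5))
a=cv2.imread("pics/w4.png");b=cv2.imread("pics/s4.png");
cv2.imwrite("pics/m4.png",cv2.resize(np.hstack([a[:500],b]),(800,int(500*800/1200))))
E
```

```text
time_s: 4.57
position: [0.5847, 0.1735, 0.0277]
eef_rot: [-3.14, -0.008, -3.141]
ft_force: [-0.3, -0.0, -1.0]
opening: 0.0496
time_s: 4.98
position: [0.5879, 0.1743, 0.0251]
eef_rot: [3.141, 0.001, -3.141]
ft_force: [-0.5, 1.0, -0.6]
opening: 0.0494
[0.58786128 0.17425497 0.02507002] [ 3.14134236e+00  1.29252057e-03 -3.14116345e+00] 0.049443343636957744 [-0.50341674  1.03663785 -0.55002937]
```

View pics/m4.png

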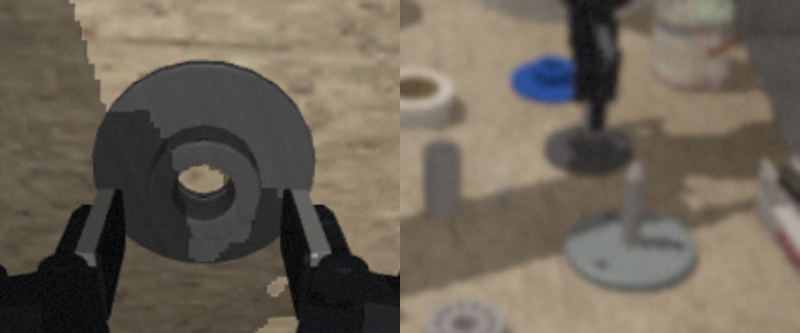

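```bash
python3 - <<'E'
from h import *
s=env.sense();p=s["position"];c=env.read_camera("side");w=env.read_camera("wrist")
for dz in (-.014,0,.013,.03): print(dz,proj(c,p+[0,0,dz]),[proj(w,p+[-.011,y,dz],True) for y in (-.0247,.0247)])
for q in ([.587,.1742,.022],[.587,.1742,.006],[.582,.173,.022]):print(q,proj(c,q),proj(w,q,True))
a=cv2.resize(c["pixels"][140:195,320:380,::-1],None,fx=10,fy=10,interpolation=cv2.INTER_CUBIC);cv2.imwrite("pics/s5.png",a)
E
```

```text
-0.014 [346.72931222 171.90166917] [array([280.02046989, 219.56518229]), array([363.94695963, 219.62105003])]
0 [346.93422064 167.95081381] [array([276.89770234, 229.80646339]), array([367.16927285, 229.85988199])]
0.013 [347.12654758 164.24254291] [array([273.58517608, 240.76715593]), array([370.58661841, 240.81603094])]
0.03 [347.3810906  159.33467875] [array([268.52220349, 257.71996392]), array([375.80816033, 257.7576023 ])]
[0.587, 0.1742, 0.022] [346.67796124 168.77369456] [321.93922777 244.33844255]
[0.587, 0.1742, 0.006] [346.44582949 173.2754702 ] [321.89048269 231.9963752 ]
[0.582, 0.173, 0.022] [345.1228021  169.06972658] [319.80661463 236.4766855 ]
```

View pics/s5.png

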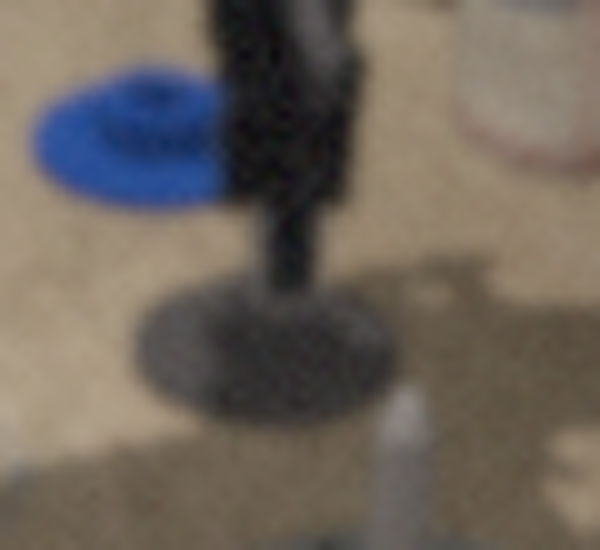

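Side and wrist views agree: at this opening the tips are ~14 mm above the reported TCP (side crop tip (290,285); wrist pads 99 px apart). So the tips are still above the collar. Creeping lower.

```bash
python3 -m jog '[[[0.42,0,0,0.004,0,0,0],[0.42,0,0,0.008,0,0,0],[0.42,0,0,0.012,0,0,0],[0.42,0,0,0.014,0,0,0],[0.42,0,0,0.014,0,0,0]]]' 60
python3 -m jog '[[[0.42,0,0,0.003,0,0,0],[0.42,0,0,0.006,0,0,0],[0.42,0,0,0.009,0,0,0],[0.42,0,0,0.009,0,0,0],[0.42,0,0,0.009,0,0,0]]]'
python3 - <<'E'
from h import *
s=env.sense();print(s["position"],s["eef_rot"],s["opening"],s["ft_force"])
c=env.read_camera("wrist"); cv2.imwrite("pics/w5.png",cv2.resize(c["pixels"][150:330,220:420,::-1],None,fx=3,fy=3,interpolation=cv2.INTER_CUBIC))
E
```

```text
time_s: 5.6
position: [0.5868, 0.174, 0.009]
eef_rot: [-3.141, -0.002, -3.141]
ft_force: [-0.2, -0.1, -0.1]
opening: 0.0495
time_s: 6.02
position: [0.5872, 0.1741, 0.0009]
eef_rot: [-3.141, -0.001, -3.141]
ft_force: [0.1, 0.3, 0.2]
opening: 0.0497
[0.58721831 0.174114   0.00090276] [-3.14146246e+00 -6.19345517e-04 -3.14119823e+00] 0.04968303594822472 [0.10558941 0.33382713 0.16953384]
```

View pics/w5.png

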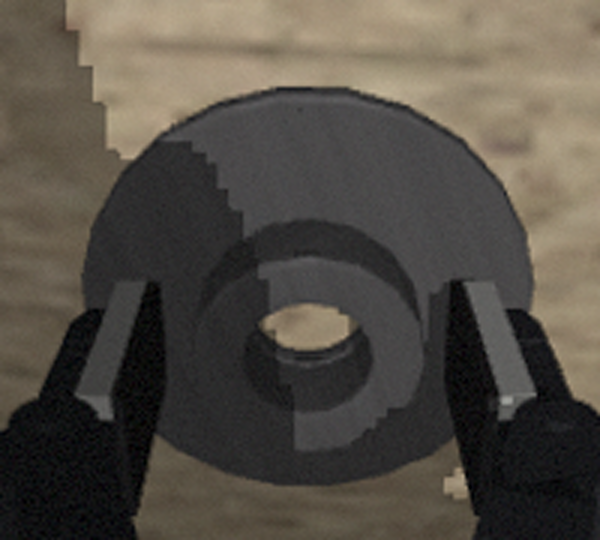

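Pads now straddle the collar (pads at (130,290) and (470,290), collar between at (310,350)), no contact force. Down 4 mm more and close.

```bash
python3 -m jog '[[[0.42,0,0,0.002,0,0,0],[0.42,0,0,0.004,0,0,0],[0.5,0,0,0.004,0,0,0],[0.6,0,0,0.004,0,0,0],[0.7,0,0,0.004,0,0,0]]]' 60
python3 -m jog '[[[0.8,0,0,0,0,0,0],[0.8,0,0,0,0,0,0],[0.8,0,0,0,0,0,0],[0.8,0,0,0,0,0,0],[0.8,0,0,0,0,0,0]]]'
```

```text
time_s: 6.48
position: [0.5875, 0.1742, -0.0026]
eef_rot: [3.141, 0.0, -3.141]
ft_force: [-0.4, 0.2, 0.8]
opening: 0.0376
time_s: 6.9
position: [0.5875, 0.1742, -0.0026]
eef_rot: [3.141, 0.0, -3.141]
ft_force: [-0.7, -0.2, 1.6]
opening: 0.0379
```

Gripped (38 mm). Lift and carry to above the spindle.

```bash
python3 -m jog '[[[0.8,0,0,-0.02,0,0,0],[0.8,0,0,-0.05,0,0,0],[0.8,0,0,-0.08,0,0,0],[0.8,0,0,-0.105,0,0,0],[0.8,0,0,-0.105,0,0,0]]]' 60
python3 -m jog '[[[0.8,-0.001,-0.03,0,0,0,0],[0.8,-0.002,-0.065,0,0,0,0],[0.8,-0.003,-0.1,0,0,0,0],[0.8,-0.004,-0.135,0,0,0,0],[0.8,-0.005,-0.159,0,0,0,0]]]'
python3 -m jog '[[[0.8,0,0,0,0,0,0],[0.8,0,0,0,0,0,0],[0.8,0,0,0,0,0,0],[0.8,0,0,0,0,0,0],[0.8,0,0,0,0,0,0]]]'
python3 - <<'E'
from h import *
s=env.sense();p=s["position"];print(p,s["eef_rot"],s["opening"],s["ft_force"])
c=env.read_camera("wrist"); a=c["pixels"][:,:,::-1].copy()
cv2.imwrite("pics/w6.png",cv2.resize(a[150:330,200:440],None,fx=3.3,fy=3.3,interpolation=cv2.INTER_CUBIC))
print(proj(c,[.592,.0155,.087],True),[proj(c,[p[0]-.0005,p[1],p[2]+.0026+h],True) for h in (0,.006,.022)])
E
```

```text
time_s: 7.32
position: [0.5901, 0.1747, 0.1088]
eef_rot: [3.14, 0.009, -3.141]
ft_force: [0.7, 0.8, -0.4]
opening: 0.0379
time_s: 7.73
position: [0.5915, 0.0122, 0.1]
eef_rot: [-3.14, -0.003, 3.141]
ft_force: [0.4, -0.2, -2.0]
opening: 0.0373
time_s: 8.15
position: [0.5923, 0.0164, 0.1018]
eef_rot: [3.141, -0.001, -3.14]
ft_force: [-0.1, 0.6, -3.2]
opening: 0.0377
[0.59232117 0.01638912 0.10177001] [ 3.14135559e+00 -6.75525688e-04 -3.13950958e+00] 0.03772606402108238 [-0.10329314  0.55673374 -3.20598969]
[320.44917119 235.41806816] [array([321.99068964, 249.16893632]), array([322.01423656, 254.60819899]), array([322.08426629, 270.91419505])]
```

View pics/w6.png

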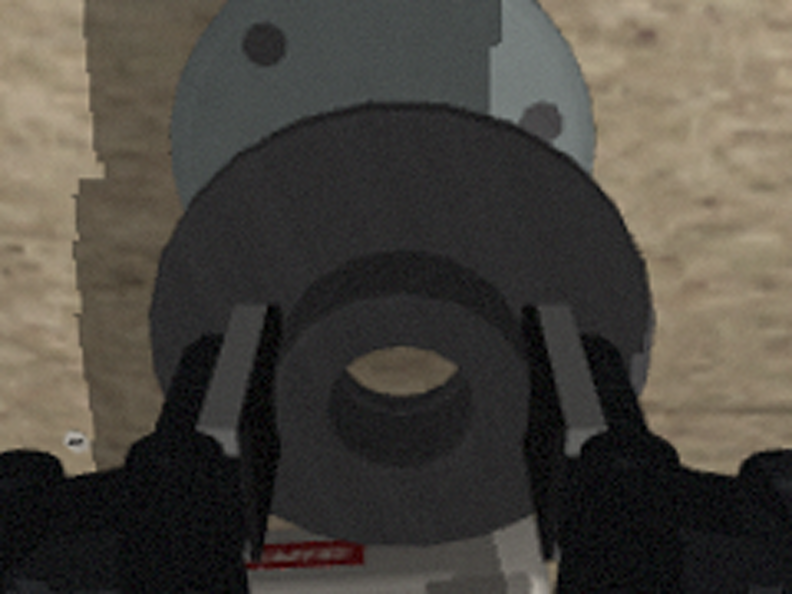

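Foot held level; its bore is at (400,407), stand plate edges at (172,130) and (597,130); spindle tip is hidden. Fit both from points.

```bash
python3 - <<'E'
from h import *
from scipy.optimize import least_squares
c=env.read_camera("wrist")
def fit(pts,z,r,k=3.3,o=(200,150)):
    P=np.array([at(c,(u+.5)/k-.5+o[0],(v+.5)/k-.5+o[1],z,True) for u,v in pts])
    f=least_squares(lambda q:np.hypot(*(P-q).T)-r,P.mean(0)); return f.x.round(4),(f.fun*1000).round(1)
print("plate",fit([(172,130),(183,195),(195,65),(597,130),(590,90),(573,45),(545,0)],.012,.055))
p=env.sense()["position"];b=p[2]+.0026
print("flange",fit([(152,300),(180,215),(240,150),(400,102),(560,150),(625,220),(652,310)],b+.006,.042))
print("bore",fit([(328,410),(472,410),(400,467),(400,345)],b+.022,.0105),p)
cv2.imwrite("pics/t7.png",cv2.resize(env.read_camera("top")["pixels"][110:200,270:400,::-1],None,fx=5,fy=5))
E
```

```text
plate (array([0.5956, 0.0124]), array([ 0.3, -1.2, -1.1, -1.5, -1.2, -0.2,  1.4]))
flange (array([0.5931, 0.0159]), array([-0.8, -0.2,  0.3,  0.2,  0.1, -0.2, -0.7]))
bore (array([0.5933, 0.0157]), array([0.2, 0.2, 0.4, 0.5])) [0.59245206 0.01622069 0.10211857]
```

```bash
python3 -m jog '[[[0.8,0,-0.0018,0.005,0,0,0],[0.8,0,-0.0018,0.012,0,0,0],[0.8,0,-0.0018,0.018,0,0,0],[0.8,0,-0.0018,0.024,0,0,0],[0.8,0,-0.0018,0.024,0,0,0]]]' 60
python3 -m jog '[[[0.8,0,0,0.004,0,0,0],[0.8,0,0,0.008,0,0,0],[0.8,0,0,0.012,0,0,0],[0.8,0,0,0.012,0,0,0],[0.8,0,0,0.012,0,0,0]]]'
python3 - <<'E'
from h import *
s=env.sense();p=s["position"];print(p,s["eef_rot"],s["opening"],s["ft_force"],s["wrist_torque"])
c=env.read_camera("wrist"); a=c["pixels"][:,:,::-1].copy()
cv2.imwrite("pics/w7.png",cv2.resize(a[150:330,200:440],None,fx=3.3,fy=3.3,interpolation=cv2.INTER_CUBIC))
E
```

```text
time_s: 8.72
position: [0.5914, 0.0134, 0.0758]
eef_rot: [3.141, -0.004, -3.141]
ft_force: [-1.0, -0.7, -3.0]
opening: 0.0377
time_s: 9.13
position: [0.5923, 0.0134, 0.0659]
eef_rot: [3.142, -0.001, -3.141]
ft_force: [-0.4, 0.6, -3.3]
opening: 0.0376
[0.59231112 0.01338359 0.06593996] [ 3.14154511e+00 -5.89340358e-04 -3.14115525e+00] 0.0375632015897922 [-0.44320446  0.56266488 -3.33181423] [0.00525606 0.02574075 0.02445532]
```

View pics/w7.png

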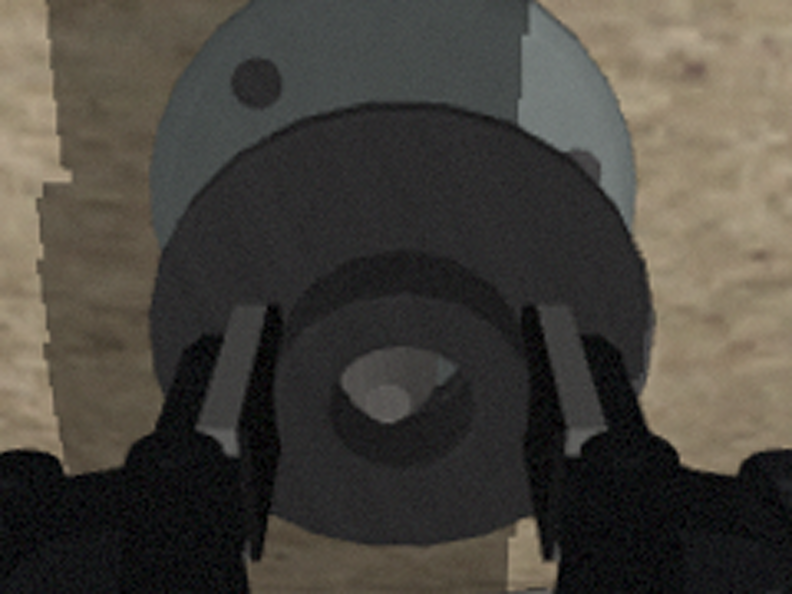

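The spindle tip shows in the bore at (389,402), bore centre (402,407).

```bash
python3 - <<'E'
from h import *
c=env.read_camera("wrist");f=lambda u,v,z:at(c,(u+.5)/3.3-.5+200,(v+.5)/3.3-.5+150,z,True).round(4)
print("tip",f(389,402,.087),"bore",f(402,408,.0905))
E
```

```text
tip [0.5949 0.0111] bore [0.5937 0.0131]
```

```bash
python3 -m jog '[[[0.8,-0.001,-0.002,0,0,0,0],[0.8,-0.001,-0.002,0.01,0,0,0],[0.8,-0.001,-0.002,0.02,0,0,0],[0.8,-0.001,-0.002,0.03,0,0,0],[0.8,-0.001,-0.002,0.03,0,0,0]]]' 60
python3 -m jog '[[[0.8,0,0,0.008,0,0,0],[0.8,0,0,0.016,0,0,0],[0.8,0,0,0.022,0,0,0],[0.8,0,0,0.025,0,0,0],[0.8,0,0,0.025,0,0,0]]]'
python3 -m jog '[[[0.8,0,0,0.001,0,0,0],[0.8,0,0,0.002,0,0,0],[0.8,0,0,0.002,0,0,0],[0.8,0,0,0.002,0,0,0],[0.8,0,0,0.002,0,0,0]]]'
```

```text
time_s: 9.65
position: [0.5914, 0.0114, 0.0322]
eef_rot: [3.141, -0.006, -3.141]
ft_force: [-0.7, -0.4, -2.6]
opening: 0.0375
time_s: 10.07
position: [0.593, 0.0114, 0.0101]
eef_rot: [3.142, -0.002, -3.141]
ft_force: [-0.0, -0.1, -3.2]
opening: 0.0378
time_s: 10.48
position: [0.5937, 0.0113, 0.0096]
eef_rot: [-3.142, 0.0, -3.141]
ft_force: [0.4, 1.1, -2.6]
opening: 0.0378
```

```bash
python3 -m jog '[[[0.8,0,0,0.0015,0,0,0],[0.8,0,0,0.0015,0,0,0],[0.4,0,0,0.001,0,0,0],[0.2,0,0,0.001,0,0,0],[0,0,0,0.001,0,0,0]]]' 60
python3 -m jog '[[[0,0,0,-0.02,0,0,0],[0,0,0,-0.05,0,0,0],[0,0,0,-0.08,0,0,0],[0,0,0,-0.11,0,0,0],[0,0,0,-0.11,0,0,0]]]'
python3 -m jog '[[[0,0.03,-0.02,0,0,0,0],[0,0.06,-0.04,0,0,0,0],[0,0.09,-0.06,0,0,0,0],[0,0.12,-0.08,0,0,0,0],[0,0.143,-0.097,0.01,0,0,0]]]'
python3 -m jog '[[[0,0,0,0.01,0,0,0],[0,0,0,0.03,0,0,0],[0,0,0,0.04,0,0,0],[0,0,0,0.04,0,0,0],[0,0,0,0.04,0,0,0]]]'
python3 - <<'E'
from h import *
s=env.sense();p=s["position"];print(p,s["eef_rot"],s["opening"],s["ft_force"])
c=env.read_camera("wrist"); a=c["pixels"][:,:,::-1].copy()
cv2.imwrite("pics/w8.png",cv2.resize(a[120:350,160:560],None,fx=2,fy=2,interpolation=cv2.INTER_CUBIC))
E
```

```text
time_s: 10.9
position: [0.5938, 0.0114, 0.0086]
eef_rot: [-3.142, 0.001, -3.141]
ft_force: [-0.4, 0.0, -0.2]
opening: 0.0721
time_s: 11.32
position: [0.5967, 0.0112, 0.1266]
eef_rot: [-3.141, 0.012, -3.141]
ft_force: [0.3, -0.4, 1.3]
opening: 0.0854
time_s: 11.73
position: [0.4498, -0.0868, 0.11]
eef_rot: [-3.14, 0.003, -3.141]
ft_force: [-0.3, -0.1, 0.6]
opening: 0.0853
time_s: 12.15
position: [0.4504, -0.0853, 0.0677]
eef_rot: [3.141, -0.002, -3.141]
ft_force: [0.6, 0.5, 0.1]
opening: 0.0853
[ 0.45042413 -0.08526921  0.0676974 ] [ 3.14104215e+00 -1.53942579e-03 -3.14062526e+00] 0.08534895165374082 [0.61562076 0.4530652  0.08226673]
```

View pics/w8.png

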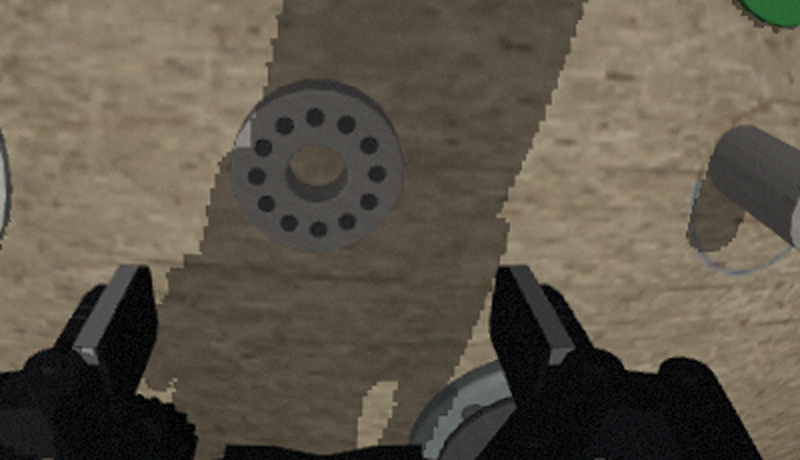

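Bearing top centre at (317,173) in the crop; I'm down to two views, so from here I use fits in code.

```bash
python3 - <<'E'
from h import *
s=env.sense();p=s["position"]
c=env.read_camera("wrist");f=lambda u,v,z:at(c,(u+.5)/2-.5+160,(v+.5)/2-.5+120,z,True).round(4)
print("ring bore",f(317,172,.018),"outer",f(317.5,173,.018),p, "platter edge",f(10,190,.006))
# balls mean
print(np.mean([f(u,v,.018) for u,v in [(315,117),(346,124),(369,145),(377,173),(369,202),(347,220),(318,229),(289,223),(266,204),(257,177),(263,147),(285,126)]],0))
E
```

```text
ring bore [ 0.4454 -0.0879] outer [ 0.4457 -0.0878] [ 0.45098539 -0.08538519  0.06859131] platter edge [ 0.459  -0.2149]
[ 0.44646667 -0.08803333]
```

```bash
python3 -m jog '[[[0,0.005,-0.0025,0.01,0,0,0],[0,0.005,-0.0025,0.03,0,0,0],[0,0.005,-0.0025,0.05,0,0,0],[0,0.005,-0.0025,0.065,0,0,0],[0,0.005,-0.0025,0.072,0,0,0]]]' 60
python3 -m jog '[[[0,0,0,0.004,0,0,0],[0.2,0,0,0.004,0,0,0],[0.4,0,0,0.004,0,0,0],[0.5,0,0,0.004,0,0,0],[0.5,0,0,0.004,0,0,0]]]'
python3 -m jog '[[[0.5,0,0,0,0,0,0],[0.5,0,0,0,0,0,0],[0.5,0,0,0,0,0,0],[0.5,0,0,0,0,0,0],[0.5,0,0,0,0,0,0]]]'
```

```text
time_s: 12.67
position: [0.4442, -0.0879, -0.0061]
eef_rot: [3.141, -0.003, -3.141]
ft_force: [-0.4, 0.6, -0.1]
opening: 0.0855
time_s: 13.08
position: [0.4467, -0.0885, -0.0058]
eef_rot: [-3.141, 0.003, -3.141]
ft_force: [-0.7, 0.0, 5.7]
opening: 0.0593
time_s: 13.5
position: [0.4467, -0.0885, -0.0058]
eef_rot: [-3.141, 0.003, -3.141]
ft_force: [-0.6, 0.6, 6.8]
opening: 0.0592
```

```bash
python3 -m jog '[[[0.5,0,0,-0.01,0,0,0],[0.5,0,0,-0.03,0,0,0],[0.5,0,0,-0.06,0,0,0],[0.5,0,0,-0.09,0,0,0],[0.5,0,0,-0.11,0,0,0]]]'
python3 -m jog '[[[0.5,-0.03,0.02,0,0,0,0],[0.5,-0.06,0.04,0,0,0,0],[0.5,-0.09,0.06,0,0,0,0],[0.5,-0.12,0.08,0,0,0,0],[0.5,-0.1488,0.1,0,0,0,0]]]'
python3 -m jog '[[[0.5,0,0,0,0,0,0],[0.5,0,0,0.01,0,0,0],[0.5,0,0,0.02,0,0,0],[0.5,0,0,0.024,0,0,0],[0.5,0,0,0.024,0,0,0]]]'
python3 - <<'E'
from h import *
s=env.sense();p=s["position"];print(p,s["eef_rot"],s["opening"],s["ft_force"])
c=env.read_camera("wrist"); a=c["pixels"][:,:,::-1].copy()
b=p[2]+.0058;print("pred tip",proj(c,[.5950,.0111,.087],True),"pred bore top",proj(c,[p[0]-.001,p[1]-.0003,b+.018],True))
cv2.imwrite("pics/w9.png",cv2.resize(a[180:330,200:440],None,fx=3.3,fy=3.3,interpolation=cv2.INTER_CUBIC))
E
```

```text
time_s: 13.92
position: [0.4461, -0.0884, 0.1057]
eef_rot: [-3.141, 0.003, -3.141]
ft_force: [0.2, 0.1, -1.6]
opening: 0.0594
time_s: 14.33
position: [0.5955, 0.013, 0.1025]
eef_rot: [-3.141, 0.0, -3.141]
ft_force: [0.7, -0.5, -0.8]
opening: 0.0592
time_s: 14.75
position: [0.5924, 0.0111, 0.0762]
eef_rot: [-3.142, -0.003, 3.141]
ft_force: [0.1, -0.7, -1.5]
opening: 0.0593
[0.59244455 0.01113542 0.0762329 ] [-3.1415141  -0.00342343  3.14094816] 0.059262795792394005 [ 0.06922955 -0.70856034 -1.46438963]
pred tip [321.94896722 261.49731077] pred bore top [321.45561578 269.01920086]
```

View pics/w9.png

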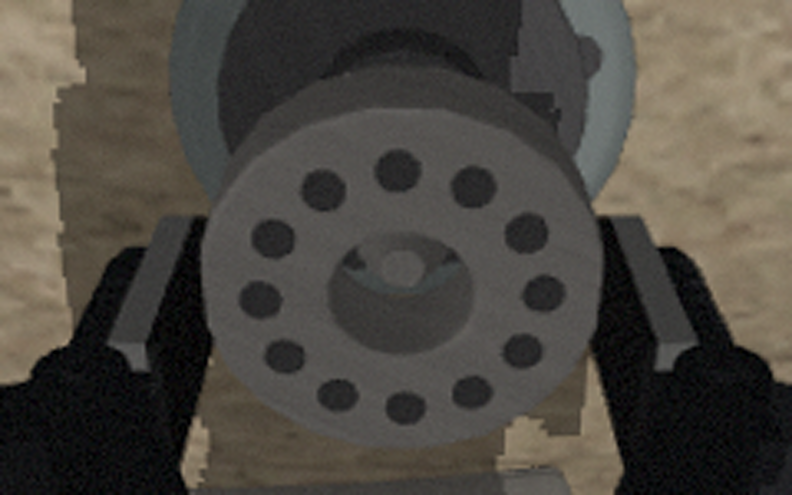

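Ring view: foot seated below, ring bore (401,292), tip (404,268) — both within 0.5 mm of prediction. Lowering.

```bash
python3 -m jog '[[[0.5,0,0,0,0,0,0],[0.5,0,0,0.01,0,0,0],[0.5,0,0,0.02,0,0,0],[0.5,0,0,0.03,0,0,0],[0.5,0,0,0.04,0,0,0]]]'
python3 -m jog '[[[0.5,0,0,0.003,0,0,0],[0.5,0,0,0.006,0,0,0],[0.5,0,0,0.008,0,0,0],[0.5,0,0,0.008,0,0,0],[0.5,0,0,0.008,0,0,0]]]'
```

```text
time_s: 15.22
position: [0.5938, 0.0118, 0.0367]
eef_rot: [3.142, -0.001, -3.141]
ft_force: [0.1, 0.2, -1.7]
opening: 0.0595
time_s: 15.63
position: [0.5946, 0.0119, 0.0306]
eef_rot: [-3.142, 0.001, -3.141]
ft_force: [0.9, 1.1, -1.8]
opening: 0.0593
```

```bash
python3 -m jog '[[[0.5,0,0,0.002,0,0,0],[0.5,0,0,0.0027,0,0,0],[0.5,0,0,0.0027,0,0,0],[0.2,0,0,0.002,0,0,0],[0,0,0,0.002,0,0,0]]]'
python3 -m jog '[[[0,0,0,0,0,0,0],[0,0,0,-0.02,0,0,0],[0,0,0,-0.05,0,0,0],[0,0,0,-0.08,0,0,0],[0,0,0,-0.1,0,0,0]]]'
python3 -m jog '[[[0,0.018,-0.036,0,0,0,0],[0,0.036,-0.072,0,0,0,0],[0,0.054,-0.108,0,0,0,0],[0,0.072,-0.144,0,0,0,0],[0,0.09,-0.18,0,0,0,0]]]'
python3 -m jog '[[[0,0.018,-0.036,0,0,0,0],[0,0.036,-0.072,0,0,0,0],[0,0.054,-0.108,0,0,0,0],[0,0.0556,-0.111,0,0,0,0],[0,0.0556,-0.111,0,0,0,0]]]'
cat > fit.py <<'E'
from h import *
from scipy.optimize import least_squares
def fitc(c,mask,z,r,guess,tol=.006):
    cs,_=cv2.findContours(mask.astype(np.uint8),cv2.RETR_EXTERNAL,cv2.CHAIN_APPROX_NONE)
    k=max(cs,key=cv2.contourArea)[:,0,:]; P=np.array([at(c,u,v,z,True) for u,v in k])
    q=np.array(guess)
    for t in (.03,.012,tol):
        d=np.abs(np.hypot(*(P-q).T)-r)<t
        if d.sum()<10: return None
        f=least_squares(lambda x:np.hypot(*(P[d]-x).T)-r,q,loss="soft_l1",f_scale=.001); q=f.x
    ang=np.arctan2(*(P[d]-q).T[::-1])
    return q.round(4),d.sum(),len(P),(np.std(np.hypot(*(P[d]-q).T)-r)*1000).round(2),np.histogram(ang,8,(-np.pi,np.pi))[0]
E
python3 - <<'E'
from fit import *
s=env.sense();print(s["position"],s["eef_rot"])
c=env.read_camera("wrist");np.save("pl.npy",c,allow_pickle=True);im=c["pixels"]
hsv=cv2.cvtColor(im,cv2.COLOR_RGB2HSV)
g=[.449,-.280]; u,v=proj(c,[*g,.006],True).astype(int); print(u,v)
for r in range(v-60,v+61,20): print([tuple(int(x) for x in hsv[r,q]) for q in range(u-80,u+81,40)])
for th in (45,60,75):
    m=(hsv[...,1]<th)&(hsv[...,2]>100); m=cv2.morphologyEx(m.astype(np.uint8),cv2.MORPH_OPEN,np.ones((3,3)))
    n,l=cv2.connectedComponents(m); 
    for dy,dx in ((-20,30),(-25,-30)): print(th,l[v+dy,u+dx], l[v+dy,u+dx] and fitc(c,l==l[v+dy,u+dx],.006,.065,g))
E
```

```text
time_s: 16.05
position: [0.5946, 0.0118, 0.0288]
eef_rot: [-3.142, 0.001, -3.141]
ft_force: [-0.3, -0.8, 0.4]
opening: 0.0784
time_s: 16.47
position: [0.595, 0.0118, 0.1316]
eef_rot: [-3.141, 0.003, -3.141]
ft_force: [0.7, -0.1, 0.3]
opening: 0.0855
time_s: 16.88
position: [0.5034, -0.1695, 0.1286]
eef_rot: [-3.141, 0.001, -3.14]
ft_force: [0.8, -0.9, 0.3]
opening: 0.0851
time_s: 17.3
position: [0.4477, -0.2811, 0.1284]
eef_rot: [-3.141, 0.0, 3.138]
ft_force: [0.4, 1.3, -0.3]
opening: 0.0854
[ 0.44769116 -0.28113447  0.12842384] [-3.14136660e+00  1.55762246e-04  3.13768804e+00]
323 184
[(18, 58, 137), (18, 66, 119), (30, 10, 154), (20, 31, 122), (19, 69, 122)]
[(20, 61, 121), (26, 13, 158), (35, 10, 159), (25, 10, 158), (17, 62, 119)]
[(20, 59, 134), (30, 11, 159), (26, 10, 172), (26, 12, 154), (20, 59, 129)]
[(19, 67, 130), (23, 14, 159), (19, 63, 138), (30, 13, 158), (20, 58, 79)]
[(17, 65, 134), (27, 16, 157), (26, 12, 148), (38, 14, 150), (16, 73, 77)]
[(17, 66, 128), (23, 15, 157), (33, 15, 153), (24, 14, 88), (19, 77, 73)]
[(19, 59, 135), (18, 67, 126), (18, 43, 141), (20, 56, 82), (20, 63, 73)]
45 2 (array([ 0.4464, -0.2795]), np.int64(319), 395, np.float64(0.9), array([51, 49, 45, 46,  9, 19, 49, 51]))
45 2 (array([ 0.4464, -0.2795]), np.int64(319), 395, np.float64(0.9), array([51, 49, 45, 46,  9, 19, 49, 51]))
60 124 (array([ 0.4453, -0.28  ]), np.int64(428), 534, np.float64(2.45), array([75, 68, 57, 49, 11, 28, 73, 67]))
60 124 (array([ 0.4453, -0.28  ]), np.int64(428), 534, np.float64(2.45), array([75, 68, 57, 49, 11, 28, 73, 67]))
75 2 (array([ 0.4395, -0.2841]), np.int64(61), 1542, np.float64(3.05), array([ 0,  0,  0,  0, 16, 45,  0,  0]))
75 2 (array([ 0.4395, -0.2841]), np.int64(61), 1542, np.float64(3.05), array([ 0,  0,  0,  0, 16, 45,  0,  0]))
```

```bash
python3 -m jog '[[[0.3,0.001,0,0.03,0,0,0],[0.35,0.001,0,0.06,0,0,0],[0.35,0.001,0,0.085,0,0,0],[0.35,0.001,0,0.1,0,0,0],[0.35,0.001,0,0.1,0,0,0]]]' 60
python3 -m jog '[[[0.35,0,0,0,0,0,0],[0.35,0,0,0,0,0,0],[0.35,0,0,0,0,0,0],[0.35,0,0,0,0,0,0],[0.35,0,0,0,0,0,0]]]'
python3 - <<'E'
from fit import *
s=env.sense();print(s["position"],s["eef_rot"])
c=env.read_camera("wrist");hsv=cv2.cvtColor(c["pixels"],cv2.COLOR_RGB2HSV)
u,v=proj(c,[.4464,-.2795,.006],True).astype(int)
for th in (30,40,48):
    m=((hsv[...,1]<th)&(hsv[...,2]>60)).astype(np.uint8); m[proj(c,[.4464,-.2795,.022],True).astype(int)[1]:]=0
    m=cv2.morphologyEx(m,cv2.MORPH_OPEN,np.ones((3,3)));n,l=cv2.connectedComponents(m);t=l[v-40,u]
    print(th,t and fitc(c,l==t,.006,.065,[.4464,-.2795]))
E
```

```text
time_s: 17.77
position: [0.4465, -0.2759, 0.0237]
eef_rot: [3.137, -0.006, -3.139]
ft_force: [-0.8, -0.6, -1.2]
opening: 0.0553
time_s: 18.18
position: [0.4485, -0.2795, 0.0296]
eef_rot: [-3.14, 0.002, -3.141]
ft_force: [0.4, 0.1, 0.6]
opening: 0.0555
[ 0.44851189 -0.27951883  0.02962866] [-3.14033812e+00  1.79961583e-03 -3.14100329e+00]
30 (array([ 0.4469, -0.2797]), np.int64(335), 537, np.float64(0.88), array([80, 70, 19,  0,  0, 17, 70, 79]))
40 (array([ 0.4467, -0.2797]), np.int64(335), 536, np.float64(0.85), array([78, 71, 19,  0,  0, 18, 70, 79]))
48 (array([ 0.4466, -0.2797]), np.int64(334), 550, np.float64(0.83), array([77, 71, 19,  0,  0, 18, 70, 79]))
```

```bash
python3 -m jog '[[[0.35,0.0015,0,0.01,0,0,0],[0.35,0.0015,0,0.018,0,0,0],[0.35,0.0015,0,0.024,0,0,0],[0.35,0.0015,0,0.029,0,0,0],[0.35,0.0015,0,0.0306,0,0,0]]]'
python3 -m jog '[[[0.35,0,0,0,0,0,0],[0.45,0,0,0,0,0,0],[0.6,0,0,0,0,0,0],[0.8,0,0,0,0,0,0],[0.8,0,0,0,0,0,0]]]' 70
python3 -m jog '[[[0.8,0,0,0,0,0,0],[0.8,0,0,0,0,0,0],[0.8,0,0,0,0,0,0],[0.8,0,0,0,0,0,0],[0.8,0,0,0,0,0,0]]]'
```

```text
time_s: 18.65
position: [0.4454, -0.2786, -0.0042]
eef_rot: [3.14, -0.002, -3.141]
ft_force: [-0.3, 0.5, -0.4]
opening: 0.0555
time_s: 19.07
position: [0.4467, -0.2795, -0.0015]
eef_rot: [-3.141, 0.001, -3.141]
ft_force: [-0.3, 0.6, 3.4]
opening: 0.041
time_s: 19.48
position: [0.4467, -0.2795, -0.0015]
eef_rot: [-3.141, 0.001, -3.141]
ft_force: [-1.2, 0.8, 5.8]
opening: 0.0411
```

```bash
python3 -m jog '[[[0.8,0,0,-0.01,0,0,0],[0.8,0,0,-0.03,0,0,0],[0.8,0,0,-0.06,0,0,0],[0.8,0,0,-0.09,0,0,0],[0.8,0,0,-0.12,0,0,0]]]'
python3 -m jog '[[[0.8,-0.01,0.02,0,0,0,0],[0.8,-0.025,0.05,0,0,0,0],[0.8,-0.04,0.08,0,0,0,0],[0.8,-0.056,0.11,0,0,0,0],[0.8,-0.072,0.14,0,0,0,0]]]'
python3 -m jog '[[[0.8,-0.015,0.03,0,0,0,0],[0.8,-0.03,0.06,0,0,0,0],[0.8,-0.046,0.09,0,0,0,0],[0.8,-0.06,0.12,0,0,0,0],[0.8,-0.076,0.151,0,0,0,0]]]'
python3 -m jog '[[[0.8,0,0,0,0,0,0],[0.8,0,0,0,0,0,0],[0.8,0,0,0,0,0,0],[0.8,0,0,0,0,0,0],[0.8,0,0,0,0,0,0]]]'
```

```text
time_s: 19.9
position: [0.4456, -0.2787, 0.118]
eef_rot: [3.14, -0.002, -3.141]
ft_force: [0.9, -0.8, -3.4]
opening: 0.0413
time_s: 20.32
position: [0.5183, -0.1377, 0.1172]
eef_rot: [3.141, -0.001, 3.141]
ft_force: [0.2, -0.7, -2.6]
opening: 0.0411
time_s: 20.73
position: [0.5941, 0.0134, 0.117]
eef_rot: [-3.141, -0.002, -3.141]
ft_force: [1.2, -1.0, -3.8]
opening: 0.0413
time_s: 21.15
position: [0.5938, 0.0107, 0.1176]
eef_rot: [-3.141, -0.0, 3.14]
ft_force: [0.5, -0.8, -2.7]
opening: 0.041
```

```bash
python3 - <<'E'
from fit import *
s=env.sense();p=s["position"];print(p,s["eef_rot"])
c=env.read_camera("wrist");hsv=cv2.cvtColor(c["pixels"],cv2.COLOR_RGB2HSV)
z=p[2]+.0075;u,v=proj(c,[p[0],p[1],z],True).astype(int);print(u,v)
for th in (25,32,40):
    m=((hsv[...,1]<th)&(hsv[...,2]>90)).astype(np.uint8); m[v+5:]=0
    m=cv2.morphologyEx(m,cv2.MORPH_OPEN,np.ones((3,3)));n,l=cv2.connectedComponents(m);t=l[v-60,u]
    print(th,t and fitc(c,l==t,z,.065,[p[0],p[1]]))
cv2.imwrite("pics/w10.png",c["pixels"][:,:,::-1])
E
```

```text
[0.59380173 0.01070835 0.11760447] [-3.14133069e+00 -3.59383564e-04  3.14046881e+00]
321 254
25 (array([0.5949, 0.0104]), np.int64(382), 614, np.float64(0.88), array([ 95,  81,  12,   0,   0,  11,  80, 103]))
32 (array([0.5949, 0.0104]), np.int64(383), 615, np.float64(0.87), array([ 95,  81,  12,   0,   0,  12,  80, 103]))
40 (array([0.5948, 0.0104]), np.int64(385), 617, np.float64(0.85), array([ 95,  82,  12,   0,   0,  12,  80, 104]))
```

```bash
python3 -m jog '[[[0.8,0,0.0005,0.006,0,0,0],[0.8,0,0.0005,0.012,0,0,0],[0.8,0,0.0005,0.018,0,0,0],[0.8,0,0.0005,0.024,0,0,0],[0.8,0,0.0005,0.03,0,0,0]]]'
python3 -m jog '[[[0.8,0,0,0.004,0,0,0],[0.8,0,0,0.008,0,0,0],[0.8,0,0,0.012,0,0,0],[0.8,0,0,0.016,0,0,0],[0.8,0,0,0.02,0,0,0]]]'
python3 -m jog '[[[0.8,0,0,0.004,0,0,0],[0.8,0,0,0.008,0,0,0],[0.8,0,0,0.012,0,0,0],[0.8,0,0,0.014,0,0,0],[0.8,0,0,0.014,0,0,0]]]'
```

```text
time_s: 21.62
position: [0.5939, 0.0123, 0.0866]
eef_rot: [3.142, -0.001, -3.141]
ft_force: [-0.9, -0.8, -3.5]
opening: 0.0414
time_s: 22.03
position: [0.5943, 0.0124, 0.0675]
eef_rot: [3.142, 0.0, -3.141]
ft_force: [-0.1, 0.6, -2.4]
opening: 0.0408
time_s: 22.45
position: [0.5938, 0.0124, 0.0529]
eef_rot: [3.142, -0.001, -3.141]
ft_force: [0.2, -0.4, -2.5]
opening: 0.041
```

```bash
python3 -m jog '[[[0.8,0,0,0.0015,0,0,0],[0.8,0,0,0.0027,0,0,0],[0.8,0,0,0.0027,0,0,0],[0.4,0,0,0.002,0,0,0],[0.2,0,0,0.002,0,0,0]]]'
python3 -m jog '[[[0.1,0,0,0,0,0,0],[0.1,0,0,-0.02,0,0,0],[0.1,0,0,-0.04,0,0,0],[0.1,0,0,-0.06,0,0,0],[0.1,0,0,-0.08,0,0,0]]]'
python3 -m jog '[[[0.2,0.001,-0.036,0,0,0,0],[0.2,0.002,-0.072,0,0,0,0],[0.2,0.003,-0.108,0,0,0,0],[0.2,0.004,-0.144,0,0,0,0],[0.2,0.004,-0.179,0,0,0,0]]]'
python3 -m jog '[[[0.2,0,0,0.01,0,0,0],[0.2,0,0,0.03,0,0,0],[0.2,0,0,0.05,0,0,0],[0.2,0,0,0.06,0,0,0],[0.2,0,0,0.06,0,0,0]]]'
python3 - <<'E'
from fit import *
s=env.sense();p=s["position"];print(p,s["eef_rot"])
c=env.read_camera("wrist");g=cv2.cvtColor(c["pixels"],cv2.COLOR_RGB2GRAY)
cv2.imwrite("pics/w11.png",c["pixels"][:,:,::-1])
for q in ([.588,-.170],[.588,-.158]): print(proj(c,[*q,.016],True))
for th in (35,50,65):
    m=(g<th).astype(np.uint8);n,l,st,ce=cv2.connectedComponentsWithStats(m)
    for i in range(1,n):
        if st[i,4]>600: print(th,st[i],ce[i].round(1),at(c,*ce[i],.01,True).round(4))
E
```

```text
time_s: 22.87
position: [0.5948, 0.0123, 0.0527]
eef_rot: [-3.142, 0.002, -3.141]
ft_force: [-0.4, -0.7, -0.3]
opening: 0.0618
time_s: 23.28
position: [0.5943, 0.0124, 0.1332]
eef_rot: [-3.142, 0.001, -3.141]
ft_force: [0.6, -0.6, 0.4]
opening: 0.0773
time_s: 23.7
position: [0.5902, -0.1684, 0.1326]
eef_rot: [-3.141, 0.001, -3.141]
ft_force: [-0.3, 1.1, 1.0]
opening: 0.0686
time_s: 24.12
position: [0.5887, -0.1659, 0.0684]
eef_rot: [3.14, -0.005, -3.141]
ft_force: [0.1, 0.4, -0.3]
opening: 0.0684
[ 0.58872904 -0.16585418  0.06840529] [ 3.13984254 -0.00489988 -3.14108151]
[315.87276908 211.5324331 ]
[332.69417986 211.53133555]
35 [ 280  176   67   69 3041] [313.1 210.1] [ 0.5893 -0.1721]
35 [   81   247   499   153 34265] [324.9 349.6] [ 0.7353 -0.1625]
50 [ 279  175   69   70 3146] [313.1 210.1] [ 0.5893 -0.1721]
50 [    0   247   640   153 41372] [335.4 351.8] [ 0.7388 -0.1523]
65 [ 590   35   50   47 1444] [614.   62.9] [0.4449 0.1125]
65 [  0 106  19  62 765] [  7.5 132.4] [ 0.5087 -0.4955]
65 [488 170  40  69 656] [502.6 197. ] [ 0.5794 -0.0178]
65 [ 279  175   69   71 3254] [313.2 210.2] [ 0.5894 -0.172 ]
65 [    0   246   640   154 48104] [322.1 351.7] [ 0.7385 -0.1652]
```

```bash
python3 - <<'E'
from fit import *
from scipy.optimize import least_squares
s=env.sense();print(s["position"])
c=env.read_camera("wrist");g=cv2.cvtColor(c["pixels"],cv2.COLOR_RGB2GRAY)
n,l,st,ce=cv2.connectedComponentsWithStats((g<50).astype(np.uint8))
i=[k for k in range(1,n) if 2000<st[k,4]<6000][0];k,_=cv2.findContours((l==i).astype(np.uint8),0,1);k=max(k,key=cv2.contourArea)
cen=lambda k:(lambda M:np.array([M["m10"],M["m01"]])/M["m00"])(cv2.moments(k))
T=np.arange(0,6.28,.05)
def model(x): 
    P=np.array([proj(c,[x[0]+.0237*np.cos(t),x[1]+.0237*np.sin(t),z],True) for t in T for z in (0,.016)],np.float32)
    return cv2.convexHull(P)
o=cen(k);f=least_squares(lambda x:cen(model(x))-o,[.589,-.172],diff_step=.005);print(f.x,f.fun,cv2.contourArea(k),cv2.contourArea(model(f.x)))
E
```

```text
[ 0.58956173 -0.16601672  0.07045592]
[ 0.58992043 -0.17211815] [ 1.47853598e-07 -1.11034319e-06] 3399.5 3455.495218290249
```

```bash
python3 -m jog '[[[0.2,0,-0.006,0.015,0,0,0],[0.2,0,-0.006,0.03,0,0,0],[0.2,0,-0.006,0.05,0,0,0],[0.2,0,-0.006,0.065,0,0,0],[0.2,0,-0.006,0.072,0,0,0]]]' 60
python3 -m jog '[[[0.2,0,0,0.002,0,0,0],[0.2,0,0,0.004,0,0,0],[0.2,0,0,0.004,0,0,0],[0.2,0,0,0.004,0,0,0],[0.2,0,0,0.004,0,0,0]]]'
```

```text
time_s: 24.63
position: [0.5902, -0.1723, -0.0009]
eef_rot: [3.141, -0.0, -3.141]
ft_force: [-0.3, -0.2, -0.4]
opening: 0.0682
time_s: 25.05
position: [0.591, -0.1729, -0.0029]
eef_rot: [-3.141, 0.002, -3.141]
ft_force: [-0.2, -0.0, -0.8]
opening: 0.0683
```

```bash
python3 -m jog '[[[0.2,0.001,0.0008,0.002,0,0,0],[0.2,0.001,0.0008,0.0035,0,0,0],[0.35,0.001,0.0008,0.0035,0,0,0],[0.5,0.001,0.0008,0.0035,0,0,0],[0.7,0.001,0.0008,0.0035,0,0,0]]]'
python3 -m jog '[[[0.7,0,0,0,0,0,0],[0.7,0,0,0,0,0,0],[0.7,0,0,0,0,0,0],[0.7,0,0,0,0,0,0],[0.7,0,0,0,0,0,0]]]'
```

```text
time_s: 25.47
position: [0.5896, -0.172, -0.0073]
eef_rot: [-3.141, 0.001, -3.141]
ft_force: [-0.2, -0.2, -1.2]
opening: 0.0439
time_s: 25.88
position: [0.5895, -0.1719, -0.0075]
eef_rot: [-3.141, 0.0, -3.141]
ft_force: [-0.8, -0.1, 2.7]
opening: 0.0441
```

```bash
python3 -m jog '[[[0.7,0,0,-0.01,0,0,0],[0.7,0,0,-0.03,0,0,0],[0.7,0,0,-0.06,0,0,0],[0.7,0,0,-0.09,0,0,0],[0.7,0,0,-0.115,0,0,0]]]'
python3 -m jog '[[[0.7,-0.001,0.03,0,0,0,0],[0.7,-0.002,0.07,0,0,0,0],[0.7,-0.003,0.11,0,0,0,0],[0.7,-0.004,0.15,0,0,0,0],[0.7,-0.005,0.1834,0,0,0,0]]]'
python3 -m jog '[[[0.7,0,0,0,0,0,0],[0.7,0,0,0.01,0,0,0],[0.7,0,0,0.018,0,0,0],[0.7,0,0,0.018,0,0,0],[0.7,0,0,0.018,0,0,0]]]'
python3 - <<'E'
from fit import *
s=env.sense();p=s["position"];print(p,s["eef_rot"],s["opening"],s["ft_force"])
c=env.read_camera("wrist");f=lambda q:((proj(c,q,True)-[200,180]+.5)*3.3-.5).round(0)
print("tip",f([.595,.0111,.087]),"bore top",f([p[0]+.0005,p[1]-.0003,p[2]+.0235]),"platter c",f([.595,.0111,.058]))
cv2.imwrite("pics/w12.png",cv2.resize(cv2.convertScaleAbs(c["pixels"][180:340,200:440,::-1],alpha=1.7),None,fx=3.3,fy=3.3,interpolation=cv2.INTER_CUBIC))
E
```

```text
time_s: 26.3
position: [0.5891, -0.1717, 0.1092]
eef_rot: [3.142, 0.0, -3.141]
ft_force: [0.5, 0.5, -0.9]
opening: 0.0442
time_s: 26.72
position: [0.5935, 0.0141, 0.1072]
eef_rot: [3.141, -0.001, -3.141]
ft_force: [0.7, -0.5, -1.2]
opening: 0.0436
time_s: 27.13
position: [0.5933, 0.0102, 0.0874]
eef_rot: [-3.141, -0.003, 3.14]
ft_force: [-0.3, -0.5, -1.2]
opening: 0.0441
[0.59327647 0.010211   0.08739562] [-3.14142748 -0.00316809  3.14017445] 0.04410380245487083 [-0.31625608 -0.45458016 -1.21930205]
tip [409. 232.] bore top [402. 302.] platter c [408. 160.]
```

View pics/w12.png

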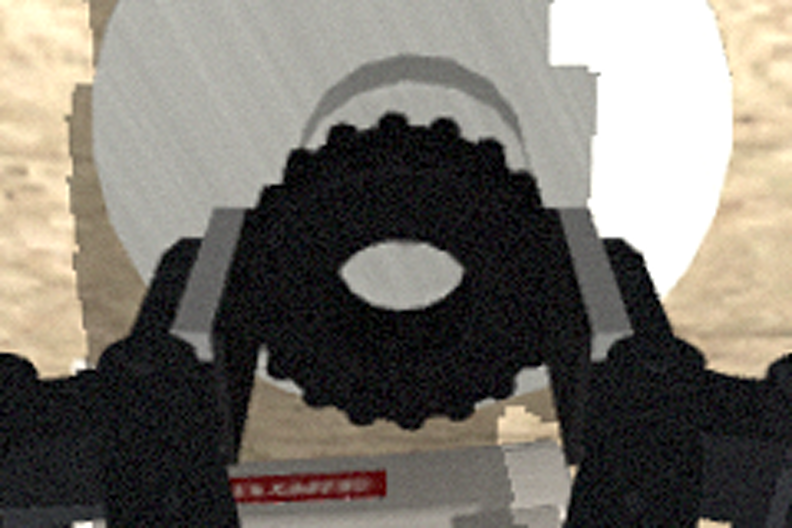

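Last view: platter flat on the stack (edges 92–733, centre ~412 vs 408 predicted), nut level, bore about (402,300) as predicted. Lowering with force checks.

```bash
python3 -m jog '[[[0.7,-0.0005,0,0,0,0,0],[0.7,-0.0005,0,0.003,0,0,0],[0.7,-0.0005,0,0.006,0,0,0],[0.7,-0.0005,0,0.009,0,0,0],[0.7,-0.0005,0,0.011,0,0,0]]]'
python3 -m jog '[[[0.7,0,0,0.001,0,0,0],[0.7,0,0,0.003,0,0,0],[0.7,0,0,0.005,0,0,0],[0.7,0,0,0.006,0,0,0],[0.7,0,0,0.006,0,0,0]]]'
```

```text
time_s: 27.6
position: [0.5945, 0.0115, 0.0776]
eef_rot: [3.142, -0.001, -3.141]
ft_force: [-0.3, 0.2, -2.0]
opening: 0.0438
time_s: 28.02
position: [0.5945, 0.0116, 0.0718]
eef_rot: [3.142, -0.001, -3.141]
ft_force: [-0.3, -0.7, -1.7]
opening: 0.0438
```

```bash
python3 -m jog '[[[0.7,0,0,0.002,0,0,0],[0.7,0,0,0.004,0,0,0],[0.7,0,0,0.005,0,0,0],[0.7,0,0,0.0055,0,0,0],[0.7,0,0,0.0055,0,0,0]]]'
python3 -m jog '[[[0.5,0,0,-0.0003,0,0,0],[0.3,0,0,-0.0003,0,0,0],[0.2,0,0,-0.0003,0,0,0],[0.1,0,0,-0.0003,0,0,0],[0.1,0,0,-0.0003,0,0,0]]]'
python3 -m jog '[[[0.1,0,0,-0.02,0,0,0],[0.1,0,0,-0.05,0,0,0],[0.1,0,0,-0.08,0,0,0],[0.1,0,0,-0.1,0,0,0],[0.1,0,0,-0.1,0,0,0]]]'
python3 -m jog '[[[0.1,0.03,0,0,0,0,0],[0.1,0.06,0,0,0,0,0],[0.1,0.08,0,0,0,0,0],[0.1,0.08,0,0,0,0,0],[0.1,0.08,0,0,0,0,0]]]'
python3 - <<'E'
from fit import *
s=env.sense();p=s["position"];print(p,s["eef_rot"],s["opening"],s["ft_force"])
c=env.read_camera("wrist");f=lambda q:((proj(c,q,True)-[200,120]+.5)*2.5-.5).round(0)
print("tip",f([.595,.0111,.087]),"nut top",f([.595,.0111,.090]),"platter",f([.595,.0111,.058]))
S=env.read_camera("side");T=env.read_camera("top")
a=cv2.resize(c["pixels"][120:320,200:440,::-1],(480,400));b=cv2.resize(S["pixels"][140:240,310:410,::-1],(400,400));
cv2.imwrite("pics/end.png",cv2.resize(np.hstack([a,b]),(800,364)))
sp=lambda z:proj(S,[.592,.0111,z]).round(1)
print([sp(z) for z in (.012,.052,.058,.074,.09)])
# black nut silhouette and platter in wrist picture
g=cv2.cvtColor(c["pixels"],cv2.COLOR_RGB2GRAY);n,l,st,ce=cv2.connectedComponentsWithStats((g<50).astype(np.uint8))
for i in range(1,n):
    if 1000<st[i,4]<12000:print(st[i],at(c,*ce[i],.082,True).round(4))
hsv=cv2.cvtColor(c["pixels"],cv2.COLOR_RGB2HSV);u,v=proj(c,[.555,.0111,.058],True).astype(int)
m=cv2.morphologyEx(((hsv[...,1]<35)&(hsv[...,2]>60)).astype(np.uint8),cv2.MORPH_OPEN,np.ones((3,3)));n,l=cv2.connectedComponents(m)
print(l[v,u] and fitc(c,l==l[v,u],.058,.065,[.595,.0111]))
for n_,q in (("sleeve",[.442,.098,.06]),("tape",[.437,.267,.025])):print(n_,proj(T,q))
cv2.imwrite("pics/top1.png",T["pixels"][:,:,::-1])
a=cv2.imread("pics/top0.png")[185:235,205:310].astype(int);b=cv2.imread("pics/top1.png")[185:235,205:310].astype(int)
d=np.abs(a-b).sum(2);print("sleeve/tape diff",d.mean(),d[:,:45].mean(),d[:,75:].mean())
E
```

```text
time_s: 28.43
position: [0.5946, 0.0116, 0.0666]
eef_rot: [-3.142, -0.0, -3.141]
ft_force: [-0.9, -0.7, -1.6]
opening: 0.044
time_s: 28.85
position: [0.5949, 0.0115, 0.0673]
eef_rot: [-3.142, 0.001, -3.141]
ft_force: [-0.5, 1.0, -0.0]
opening: 0.0768
time_s: 29.27
position: [0.5969, 0.0115, 0.1737]
eef_rot: [-3.141, 0.01, -3.141]
ft_force: [0.6, 0.1, 0.6]
opening: 0.0771
time_s: 29.68
position: [0.5143, 0.0116, 0.1668]
eef_rot: [3.142, 0.001, -3.141]
ft_force: [-0.0, 0.6, 0.8]
opening: 0.0769
[0.51431339 0.01158333 0.16683886] [ 3.14156394e+00  6.74203676e-04 -3.14114357e+00] 0.0769368045045205 [-0.02872914  0.60554336  0.82554298]
tip [304. 407.] nut top [304. 412.] platter [304. 365.]
[array([358.7, 202. ]), array([359.5, 189.9]), array([359.7, 188.1]), array([360. , 183.1]), array([360.4, 178.1])]
[ 294  253   55   54 2074] [0.5951 0.0113]
[   0  308   58   92 2300] [ 0.9409 -0.6994]
(array([0.5924, 0.012 ]), np.int64(364), 364, np.float64(1.2), array([61, 42, 39, 42, 43, 38, 41, 58]))
sleeve [295.1379707  208.13789969]
tape [229.16991088 210.81045994]
sleeve/tape diff 56.03219047619048 67.31244444444444 52.226
```

```bash
python3 - <<'E'
from fit import *
S=env.read_camera("side");T=np.arange(0,6.28,.05)
g=cv2.cvtColor(S["pixels"],cv2.COLOR_RGB2GRAY)
w=g[165:215,335:385]
for th in (35,50,60):
    n,l,st,ce=cv2.connectedComponentsWithStats((w<th).astype(np.uint8));print(th,[(st[i]+[335,165,0,0,0]).tolist() for i in range(1,n) if st[i,4]>25])
def box(z0,z1,r):
    P=np.array([proj(S,[.592+r*np.cos(t),.0111+r*np.sin(t),z]) for t in T for z in (z0,z1)]);return P.min(0).round(1),P.max(0).round(1)
print("nut pred",box(.074,.090,.024),"platter pred",box(.052,.058,.065))
sat=cv2.cvtColor(S["pixels"],cv2.COLOR_RGB2HSV)[...,1]
m=(sat<45).astype(np.uint8);n,l,st,ce=cv2.connectedComponentsWithStats(m);i=l[195,360];print("platter blob",st[i])
for nm,u,v in (("sleeve",302,184),("tape",295,158)):
    a=cv2.imread("pics/side0.png",0);t=a[v-14:v+14,u-14:u+14];b=g[v-24:v+24,u-24:u+24]
    r=cv2.minMaxLoc(cv2.matchTemplate(b,t,cv2.TM_CCOEFF_NORMED));print(nm,r[1],np.array(r[3])-10)
E
```

```text
35 [[354, 176, 15, 11, 123]]
50 [[353, 176, 17, 12, 155]]
60 [[353, 175, 17, 13, 171], [345, 202, 29, 9, 138]]
nut pred (array([351.1, 173.4]), array([369.4, 188. ])) platter pred (array([335.6, 175.5]), array([383.8, 203.7]))
platter blob [ 336  176   48   42 1508]
sleeve 0.9666820764541626 [0 0]
tape 0.5382932424545288 [0 0]
```

```bash
python3 -c "
from cell import env
s=env.sense();print(s['time_s'],s['ft_force'],s['joint_vel'].round(3));print(env.finish_job())"
```

```text
29.8833 [-0.19345809 -0.00528457  0.64965672] [ 0.002  0.004 -0.001  0.001  0.003 -0.   ]
the job is handed in; nothing more can be done
None
```

I threaded the foot, bearing ring, platter and nut onto the spindle in that order and handed the job in at 29.9 s. The gripper was open, clear of everything and at rest. No verdict was reported.

**Last checks:**
- **Nut:** it measured within about 0.5 mm of the spindle axis. Its outline in the side view is within about 2 px of where a seated nut should appear, and its lower edge is at the predicted height.
- **Platter:** its fitted centre is about 2.7 mm off the axis, which is about the play its bore allows and inside the 6 mm limit. Its top edge in the side view matches the prediction.
- **Foot and bearing ring:** they are hidden under the platter now. In the pictures during the build, the foot looked seated when the ring arrived and the platter looked flat when the nut arrived.
- **Sleeve and tape:** template matching in the side view showed no shift for either. The sleeve match was strong (0.97); the tape match was weak (0.54). A difference of the top view before and after was inconclusive, probably because of arm shadows. The arm did not go near either one.

**What failed or disagreed:**
- **First grasp of the foot missed:** the fingers closed above the collar. The pictures showed the fingertips about 14 mm above the reported tool point at that opening, rather than 14 mm ahead of it as described. I worked from that measured offset and the later grasps held.
- **Last picture not seen:** the final picture was refused because I had used all 16 views, so the closing checks are from image code only.

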